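# Fetch the rubber block from under the riser with the reacher

### The job

The white rubber block has slipped into one of the two low bays under the instrument riser, too low for the hand. Lift the short reacher out of its rest by the shaft, lay it flat on the bench with its open jaws reaching in round the block and let go of it; then take it by handle and trigger together, squeeze so that the jaws close on the block, draw the block right out in front of the riser in the closed jaws, and let the trigger go, leaving the reacher flat on the bench with its jaws clear of the riser. Finally pick the block up by hand and lay it flat on the cover of the log book, not touching the pencil, without disturbing the other things.

Things in the scene. Friction and masses are not known exactly. Their poses are not given: they have to be found in the camera images.
- rubber_block: worn off-white rubber block, 62 x 26 x 21 mm, 0.05 kg, lying flat under the riser; origin at the centre of its underside, its y axis along its 62 mm length, z up
- riser: low instrument riser fixed to the bench: clear acrylic top 180 (x) x 320 (y) mm, underside 58 mm and upper face 68 mm above the bench, on three 10 mm thick aluminium plates (left, middle, right) with a clear back, so that two bays 145 mm wide are open at the front (-x) only. Origin on the bench below the centre of the top; x to the back, y left, z up; front edge at x = -90 mm
- bay_left (a point): bench point in the middle of the left bay's mouth, below the front edge (riser x = -90, y = +78 mm); axes as the riser's. The block lies in one of the bays, its centre 50 to 75 mm behind the front edge and within 15 mm of the bay's middle, its length up to 0.3 rad off the bay's x direction; a tape roll lies in the other
- bay_right (a point): the same for the right bay (riser x = -90, y = -78 mm)
- rest: grey fixed rest that carries the reacher at the start, its axes along the reacher's, its origin 10 mm below the reacher's: 10 mm high supports, and two upright cheeks 34 mm high above the bench, close before the trigger and close behind the handle, so that the trigger cannot be squeezed there. Lift the reacher straight up 30 mm or more to clear them
- reacher: short bench reacher lying flat on its side, 222 mm long, about 0.2 kg: straight shaft along its x axis towards two jaws, pistol handle and trigger to its -y side. Origin on its underside, on the shaft's axis; x = -96 mm at the rear, +122 mm at the jaw tips; z up. Flat on the bench its origin is at bench height. A 40 mm wide, 30 mm high head at x = 47 to 73 mm carries the jaws
- trigger (a joint): travel of the trigger towards the handle, 0 (free, jaws open) to 0.013 m (stop). A spring pushes it back with 2 to 5 N; let go, it returns and the jaws open. The jaws meet the 26 mm wide block at about 0.011 and press harder the harder the trigger is squeezed: some 5 N each at a 20 N squeeze, about 15 N at the stop. Over handle and trigger: 58 mm free, about 46 mm squeezed on the block
- trigger_face (a point): centre of the trigger's front face (the face towards the jaws); it moves with the trigger
- jaw_left: the reacher's jaw on its +y side; origin at its hinge
- jaw_right: the reacher's jaw on its -y side; origin at its hinge
- jaw_mid (a point): point on the reacher midway between the jaw pads, 113 mm ahead of its origin; axes as the reacher's. The rubber pads are 26 mm long, 5 to 23 mm above the underside, 46 mm apart when open (66 mm over the jaws). With the block's centre 10 to 15 mm ahead of this point, its length along the jaws, the pads grip its rear half and its front half stands free
- shaft_grip (a point): point on the shaft, 5 mm ahead of the reacher's origin and 16 mm above its underside, 17 mm ahead of its centre of mass; grip across the shaft here to carry it; axes as the reacher's. The shaft is 16 mm wide, from 5 to 27 mm above the underside, free to grip from 20 mm behind to 35 mm ahead of here
- handle_grip (a point): point midway between the outer faces of handle and free trigger, 67 mm behind and 52 mm to the -y side of the reacher's origin, 15 mm above the underside; squeeze here along the reacher's x axis. Handle: reacher x = -96 to -72, y = -90 to 0 mm, 0 to 30 mm high; trigger when free: x = -50 to -38, y = -79 to -25 mm, 3 to 29 mm high
- log_book: blue log book lying flat, fixed, 200 (x) x 136 (y) x 19 mm high; origin at the centre of its underside. A tall fume box stands close behind it, its front face at x = 0.55 m and its right side at y = 0.24 m: pass in front of it
- pencil: pencil 136 mm long, 8 mm thick, lying on the log book's cover; origin at its middle on its underside, y axis along it (roughly across the book, along the book's y)
- tape_roll: roll of tape, 68 mm across, 24 mm high, lying in the other bay of the riser; origin at the centre of its underside; leave it
- jar_white_2: white screw-cap jar, 44 mm across, 59 mm high, standing on the bench in front of the tape roll's bay; origin at the centre of its underside; leave it
- reagent_amber_1: brown stoppered bottle, 64 mm across, 135 mm high, standing on top of the riser; leave it
- flask_250: conical flask, 67 mm across, 135 mm high, standing on top of the riser; leave it
- dropper_1: dropper bottle, 36 mm across, 97 mm high, standing to the right of the riser; leave it
- wash_bottle_1: wash bottle, 82 x 64 mm, 179 mm high, standing to the right of the riser; leave it
Not all that is in view belongs to the job. There is more than one size of the pencil; the one meant has the size given above.

How it is judged:
By the outcome, as a careful person would: the job done as asked, in the order asked, and still so for the second after the job is handed in, with the robot touching nothing.
It also fails if it takes over 70 s, if anything falls off the work surface, if the arm or the gripper's body presses on something with over 40 N, if the wrist force passes 120 N, or if a joint passes its speed limit or range.

### The arm

A 6-joint arm with a two-finger parallel gripper is mounted at the origin on a cart in front of the work surface, level with it; the furniture and walls round the work are solid. World frame = base frame: x ahead of the robot, y to its left, z up, the work surface at z = 0. Lengths are in m, angles in rad, forces in N, time in s.
With the tool pointing down it reaches from about 0.225 to 0.875 m from the base axis. Payload 3.4 kg.
Tool frame: the origin (TCP) lies on the centre line of the jaws, within the pads' length; the fingertips stand 17 mm ahead of it and the grasp point (between the pads) lies 2 mm behind it (nose_length is the distance from the TCP to the fingertips, in m); z points along the fingers, y is the line along which they close (so a half turn about z gives the same grasp; the last joint's range is limited). The gripper opens to 85 mm and grips with 20 to 120 N. Pads are 22 mm wide; open, the fingers measure 114 mm over their backs; the gripper's body (76 mm by 85 mm) begins 54 mm behind the grasp point. The pads swing forward as they close: fully open they stand 13 mm farther back than shut.
Start: joints at [-1.251, 0.276, 1.505, -0, 1.361, -0.121], TCP at [0.245, -0.52, 0.248] pointing down, gripper open.
Joint ranges: [-2.89, 2.89], [-0.75, 2.08], [0.22, 2.7], [-1.18, 4.32], [0.11, 2.71], [-2.7, 2.7]. Speed limits (rad/s): [2.57, 2.57, 3.14, 3.14, 3.14, 3.14].

### API

Orientations are given as a unit quaternion [w, x, y, z].
In Python, from rig import get_state, get_image, sign_off, find_in, place_of, nose_length gives the robot as it stands.
- The arm moves only by the tool apply_moves, never from a script. Its argument "deltas" is one flat list of numbers, 5 for each row, row after row: the finger opening in mm, from 0 to 85.4, then the shift along the tool's x, y, z in mm, then the turn about the tool's z in degrees. A call has 1 to 12 rows; each row is the pose to reach, as a shift and turn from the pose commanded when the call began, along the tool's axes at that moment; what a row does not reach only later rows make up. A row lasts 1/12 s, in which the tool goes at most 41.7 mm and 7.16 degrees, less where a joint would pass 70% of its speed; a pose out of reach is approached as far as the arm can. A call with a gripper value outside its range is refused whole. The fingers move at their own pace and stop on an object; "squeeze" is the grip in N (left out, the last holds). Time passes only in rows, so rows that repeat a pose let the fingers close. It gives the time, the measured TCP pose, the force, the opening and the grip force at its end, in the units of the state.
- get_state(): the state, without advancing time (a new reading comes with each control period).
- get_image(name): name is "side" or "top" or "wrist"; returns a dict with "frame" (384x512x3 uint8, red, green, blue), "K" (3x3 intrinsics, pixels), "position" and "orientation" of the camera in the world. Camera axes: x right, y down, z forward; pixel columns grow to the right and rows downward; lengths in m; the calibration is good to about 2 mm. A picture is of the moment at which its call begins. There is no depth.
- sign_off(): hands the job in; it is judged then, once.
Trained networks look in a picture, given as the dict that the camera call returned (one of the last four; its "shot" number tells which), for a name from the list of things; names that differ only in an ending like _2 or _b are one class to them, and where a whole thing is asked for, a point or a joint stands for the part that bears it (a point fixed in the world has none). Each returns a list of dicts, best first, with "score" (0 to 1); they miss things now and then, are a little off and sometimes report something else, mostly with a low value. They report only what shows in the picture. A call takes as long as a camera call. They do not tell look-alikes from the thing itself.
- find_in(query, picture): "point" ([column, row] in pixels, amid what is visible of it).
- place_of(query, picture): "point" ([column, row] in pixels: a listed point, or the origin of a listed thing).
The state is a dict: "clock": time; "qpos": joint angles; "qd": joint speeds; "effort": joint torques, N m; "position": TCP position; "ee_rot": TCP orientation; "contact_force": force on the tool from outside, world axes, zero at the start; "moment": the same for the moment, N m; "width": finger opening in m; "gripper_force": force on a finger pad.
Only numpy, scipy, OpenCV 4.12 (cv2) and the standard library are available. Lean on these libraries where they do the work, as an engineer would, in place of code of your own. Each camera call takes 0.05 s, during which the arm holds its last target. There are 200 camera calls.

## Working session

There is one attempt and no reset: what is moved stays moved. The work goes in short steps, Python scripts to look and compute and a tool call to move; the robot and the scene stay as the last step left them, time stands still between calls to the robot, and variables do not carry over. Pictures are saved under pics/ and viewed, at most 10 in all, crops included, and the job is handed in when it is done.

Besides the shell and the picture viewer there is one more tool, called after "Call:" by a JSON object that holds its "op" and its "data". apply_moves: Moves the arm, as the interface text tells. Its arguments: {"type":"object","properties":{"deltas":{"type":"array"},"squeeze":{"type":"number"}},"required":["deltas"]}

```bash
mkdir -p pics; ls; cat > h.py <<'E'
import numpy as np, cv2
from scipy.spatial.transform import Rotation as R
from rig import *
def rot(q): return R.from_quat([q[1],q[2],q[3],q[0]]).as_matrix()
def world(p,uv,z):
    d=rot(p["orientation"])@np.linalg.solve(np.array(p["K"]),[uv[0],uv[1],1.]); o=np.array(p["position"])
    return o+d*(z-o[2])/d[2]
def pix(p,w):
    c=np.array(p["K"])@(rot(p["orientation"]).T@(np.array(w)-p["position"])); return c[:2]/c[2]
def save(p,n,crop=None,s=1):
    f=p["frame"][:,:,::-1]
    if crop: f=f[crop[1]:crop[3],crop[0]:crop[2]]
    cv2.imwrite("pics/"+n,cv2.resize(f,None,fx=s,fy=s,interpolation=cv2.INTER_CUBIC))
def tool(dw):  # world vector -> tool mm
    return rot(get_state()["ee_rot"]).T@np.array(dw)*1000
E
python3 - <<'E'
from h import *
np.set_printoptions(precision=4,suppress=True)
s=get_state(); print(s); print(nose_length)
for n in("top","side"):
    p=get_image(n); print(n,p["position"],p["orientation"],p["K"]); save(p,n+"0.png",s=1.5)
    for q,z in dict(rubber_block=0,riser=0,bay_left=0,bay_right=0,rest=0,reacher=.01,trigger_face=.026,jaw_mid=.01,shaft_grip=.026,handle_grip=.025,log_book=0,pencil=.019,tape_roll=0,jar_white_2=0,dropper_1=0,wash_bottle_1=0,reagent_amber_1=.068,flask_250=.068).items():
        for r in place_of(q,p)[:2]: print(q,round(r["score"],2),np.round(r["point"],1),world(p,r["point"],z)[:2])
E
```

```text
pics
{'clock': 0.0, 'qpos': array([-1.251 ,  0.2766,  1.5062,  0.    ,  1.3607, -0.121 ]), 'qd': array([ 0.0001,  0.0005, -0.0005, -0.0001, -0.0007, -0.0005]), 'effort': array([  0.0002, -41.6774, -24.5808,  -0.0003,   0.0112,  -0.    ]), 'position': array([ 0.2452, -0.5196,  0.2474]), 'ee_rot': array([-0.0009,  0.9758,  0.2186, -0.0001]), 'contact_force': array([ 0.3375,  0.6271, -0.173 ]), 'moment': array([ 0.0082, -0.0076, -0.0296]), 'gripper_force': 0.0, 'width': 0.08545365266029052}
0.017
top [ 0.4786 -0.0663  1.0815] [-0.0364  0.7158 -0.6963  0.0369] [[361.8696   0.     256.6987]
 [  0.     361.8696 192.9022]
 [  0.       0.       1.    ]]
riser 0.59 [250.  138.1] [ 0.7588 -0.0404]
riser 0.38 [128.7 246.2] [0.4224 0.3085]
bay_right 0.57 [355.2 234.8] [ 0.4743 -0.3615]
rest 0.68 [353.3 230.2] [ 0.4877 -0.3558]
rest 0.47 [377.9 235.8] [ 0.4732 -0.4289]
reacher 0.91 [356.6 233.8] [ 0.4774 -0.3628]
jaw_mid 0.8 [336.8 200.5] [ 0.5741 -0.3041]
shaft_grip 0.77 [355.3 227.6] [ 0.4952 -0.3547]
handle_grip 0.56 [387.9 244.1] [ 0.4502 -0.4493]
log_book 0.59 [128.8 243.1] [0.4315 0.3088]
p
[... 1180 characters left out ...]
p 0.87 [323.9 163.6] [ 0.4539 -0.4263]
handle_grip 0.3 [265.9 159. ] [ 0.6894 -0.3404]
log_book 0.94 [229.8 279.1] [0.4423 0.3126]
pencil 0.45 [291.2 201.4] [ 0.4522 -0.1038]
pencil 0.41 [236.7 270.9] [0.4319 0.2917]
tape_roll 0.53 [312.8 172.1] [ 0.4817 -0.3763]
jar_white_2 0.6 [249.  191.7] [ 0.6354 -0.1088]
jar_white_2 0.51 [309.5 174. ] [ 0.4873 -0.3543]
dropper_1 0.58 [273.1 169.1] [ 0.6399 -0.3157]
dropper_1 0.58 [216.5 207. ] [0.684  0.0397]
wash_bottle_1 0.72 [261.3 160.4] [ 0.724  -0.3605]
wash_bottle_1 0.6 [240.8 189.1] [ 0.6733 -0.109 ]
reagent_amber_1 0.25 [274.8 170. ] [ 0.5737 -0.2034]
flask_250 0.75 [225.4 164.5] [ 0.7673 -0.1447]
flask_250 0.59 [311.1 175.4] [ 0.434  -0.2349]
```

View pics/top0.png

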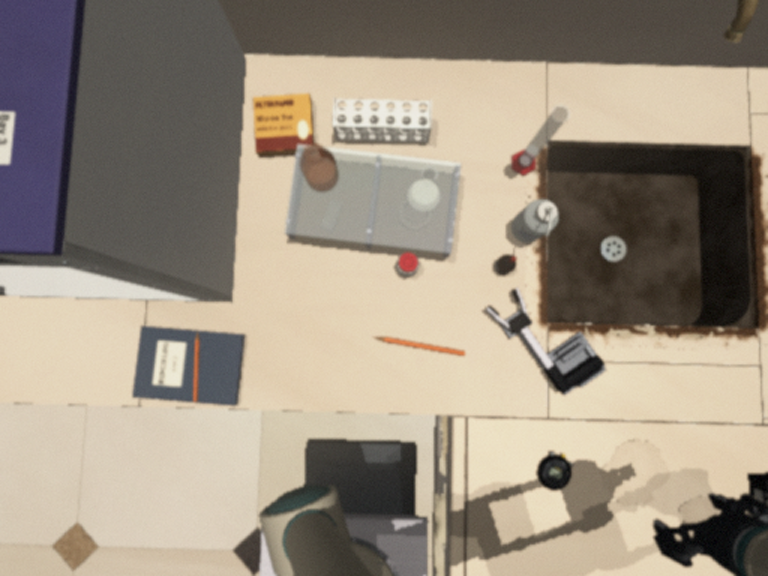

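View pics/side0.png

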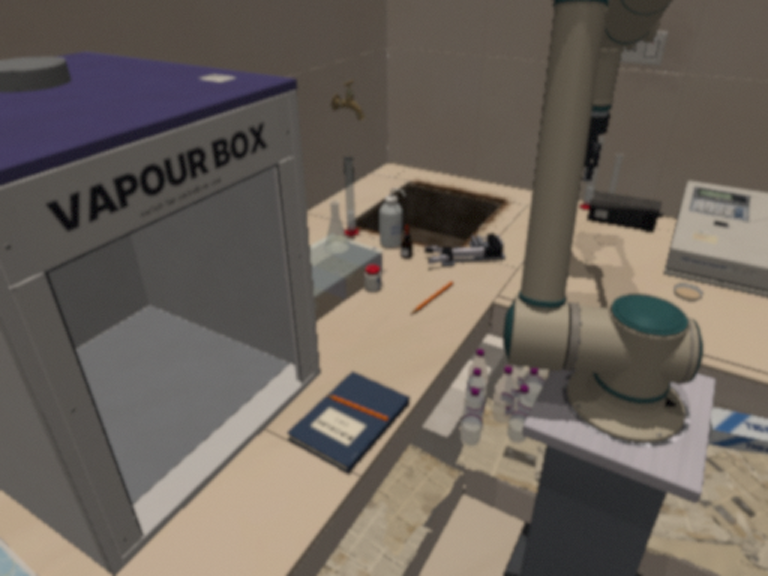

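The block shows faintly in the left bay at (330,213). There are two pencils: one on the bench at (420,346), longer and a look-alike, and one on the book at (196,370), which fits "on the cover". The reacher is at (545,345), with its jaws pointing up and to the left. I'll move over the reacher for a closer look with the wrist camera.

Call:
{"op": "apply_moves", "data": {"deltas": [85,35,-5,0,-1,85,75,-11,0,-3,85,115,-17,0,-5,85,155,-23,0,-7,85,195,-29,0,-8,85,235,-36,0,-9,85,265,-40,0,-10,85,280,-42,0,-10,85,280,-42,0,-10,85,280,-42,0,-10]}}

```text
clock: 2.73
position: [0.4805, -0.3626, 0.2481]
ee_rot: [0.0, 0.953, 0.303, -0.001]
contact_force: [0.0, -0.4, 0.1]
width: 0.0854
gripper_force: 0.0
```

```bash
python3 - <<'E'
from h import *
np.set_printoptions(precision=4,suppress=True)
s=get_state(); print(s["position"],s["ee_rot"],s["clock"])
p=get_image("wrist"); print(p["position"],rot(p["orientation"])); save(p,"w1.png",s=1.5)
for q,z in dict(rest=0,reacher=.01,trigger_face=.026,jaw_mid=.01,shaft_grip=.026,handle_grip=.025,jaw_left=.024,jaw_right=.024).items():
    for r in place_of(q,p)[:2]: print(q,round(r["score"],2),np.round(r["point"],1),world(p,r["point"],z)[:2])
E
```

```text
[ 0.4805 -0.3626  0.2481] [ 0.0001  0.9528  0.3035 -0.0007] 2.7333
[ 0.5449 -0.3163  0.3736] [[ 0.5779 -0.7766 -0.2509]
 [-0.8161 -0.55   -0.1774]
 [-0.0003  0.3073 -0.9516]]
reacher 0.61 [251.6 166.6] [ 0.4834 -0.3626]
reacher 0.57 [249.1 162.9] [ 0.4855 -0.357 ]
trigger_face 0.62 [288.6 195.5] [ 0.4827 -0.4231]
shaft_grip 0.81 [249.6 163.7] [ 0.4877 -0.3563]
handle_grip 0.95 [289.8 217. ] [ 0.4591 -0.4436]
jaw_left 0.69 [235.7 116. ] [ 0.5256 -0.3087]
jaw_left 0.66 [249.8 161.1] [ 0.4902 -0.3548]
jaw_right 0.55 [261.1 114. ] [ 0.5454 -0.3326]
```

View pics/w1.png

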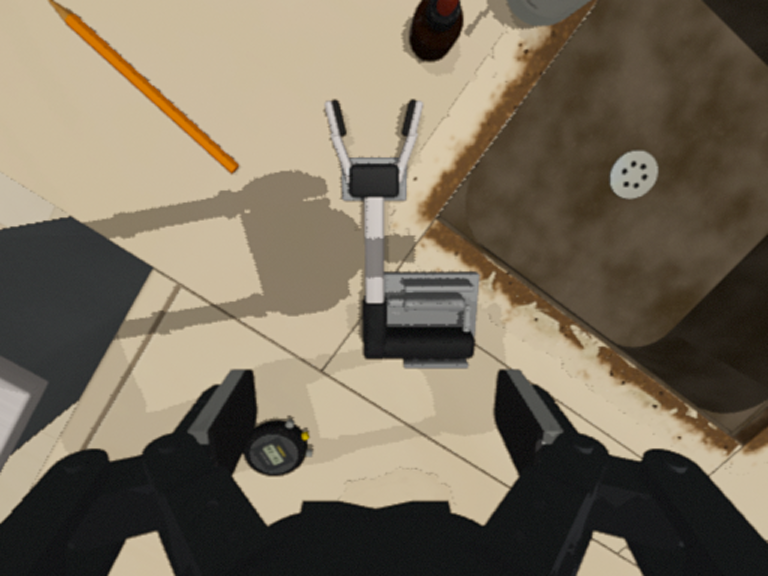

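The shaft is vertical at column 374 (1.5x), so it already lines up with the tool. The head top is at row about 162–200, the handle's rear at row about 358, and the jaw tips at (330,102) and (416,102). The other pencil lies clear on the left.

```bash
python3 - <<'E'
from h import *
np.set_printoptions(precision=4,suppress=True)
p=get_image("wrist")
s=get_state();T=rot(s["ee_rot"]);P=np.array(s["position"])
for n,uv,z in[("shaft210",(374,215),.037),("shaft295",(374,295),.037),("tipL",(330,102),.033),("tipR",(417,102),.033),("handle rear",(425,356),.040),("head front top",(373,160),.040),("head rear",(373,198),.040)]:
    w=world(p,(uv[0]/1.5,uv[1]/1.5),z); print(n,w[:2],"tool mm",(T.T@(w-P)*1000)[:2])
for q,z in dict(shaft_grip=.026,handle_grip=.025).items():
    w=world(p,place_of(q,p)[0]["point"],z);print(q,w,(T.T@(w-P)*1000)[:2])
for n,uv in [("a",(55,3)),("b",(235,168))]: print("longpencil",world(p,(uv[0]/1.5,uv[1]/1.5),.004)[:2])
E
```

```text
shaft210 [ 0.5094 -0.341 ] tool mm [36.6182 -1.1894]
shaft295 [ 0.454 -0.38 ] tool mm [-31.2266  -1.281 ]
tipL [ 0.5589 -0.2657] tool mm [120.4588 -34.2323]
tipR [ 0.5967 -0.3192] tool mm [120.4113  31.3122]
handle rear [ 0.4342 -0.4495] tool mm [-87.4539  44.0841]
head front top [ 0.5435 -0.3161] tool mm [78.8327 -1.8949]
head rear [ 0.5202 -0.3325] tool mm [50.2819 -1.9545]
shaft_grip [ 0.4856 -0.3569  0.026 ] [ 7.9209 -1.9308]
handle_grip [ 0.4567 -0.4427  0.025 ] [-65.0673  51.4995]
longpencil [ 0.4969 -0.051 ]
longpencil [ 0.4701 -0.2232]
```

Call:
{"op": "apply_moves", "data": {"deltas": [60,-3,-1.5,40,0,60,-3,-1.5,80,0,60,-3,-1.5,120,0,60,-3,-1.5,155,0,60,-3,-1.5,185,0,60,-3,-1.5,205,0,60,-3,-1.5,217,0,60,-3,-1.5,217,0,0,-3,-1.5,217,0,0,-3,-1.5,217,0,0,-3,-1.5,217,0,0,-3,-1.5,217,0], "squeeze": 50}}

```text
clock: 4.33
position: [0.4782, -0.3639, 0.0331]
ee_rot: [0.001, 0.953, 0.303, 0.001]
contact_force: [-0.0, 1.2, 0.1]
width: 0.0149
gripper_force: 49.6
```

Call:
{"op": "apply_moves", "data": {"deltas": [0,0,0,0,0,0,0,0,0,0,0,0,0,-15,0,0,0,0,-40,0,0,0,0,-75,0,0,0,0,-110,0,0,0,0,-140,0,0,0,0,-150,0]}}

```text
clock: 5.0
position: [0.4789, -0.3646, 0.1863]
ee_rot: [0.004, 0.953, 0.303, 0.002]
contact_force: [0.8, -0.4, -2.1]
width: 0.0145
gripper_force: 49.6
```

Call:
{"op": "apply_moves", "data": {"deltas": [0,15,-20,0,2,0,35,-45,0,7,0,60,-76,0,14,0,84,-107,0,20,0,109,-138,0,26,0,133,-169,0,32,0,158,-201,0,38,0,182,-232,0,44,0,207,-263,0,49,0,231,-294,0,53,0,250,-318,0,55,0,257,-327,0,55]}}

```text
clock: 6.0
position: [0.4971, 0.0563, 0.1801]
ee_rot: [-0.001, 0.985, -0.17, -0.001]
contact_force: [-0.1, -0.1, -2.5]
width: 0.015
gripper_force: 49.6
```

```bash
python3 - <<'E'
from h import *
np.set_printoptions(precision=4,suppress=True)
s=get_state(); print(s["position"],s["ee_rot"],s["clock"])
p=get_image("wrist"); save(p,"w2.png",s=1.5)
t=get_image("top")
for n,c in(("w",p),("t",t)):
  for q,z in dict(rubber_block=0,riser=0,bay_left=0,bay_right=0).items():
    for r in place_of(q,c)[:2]: print(n,q,round(r["score"],2),np.round(r["point"],1),world(c,r["point"],z)[:2])
E
```

```text
[0.4971 0.0563 0.1801] [-0.0009  0.9854 -0.1703 -0.0013] 6.0
t rubber_block 0.66 [217.1 253.9] [0.407  0.0464]
t riser 0.87 [248.9 139.3] [ 0.755  -0.0372]
t riser 0.45 [338.6 176.1] [ 0.6491 -0.3114]
t bay_left 0.55 [127.5 247. ] [0.4199 0.3119]
```

View pics/w2.png

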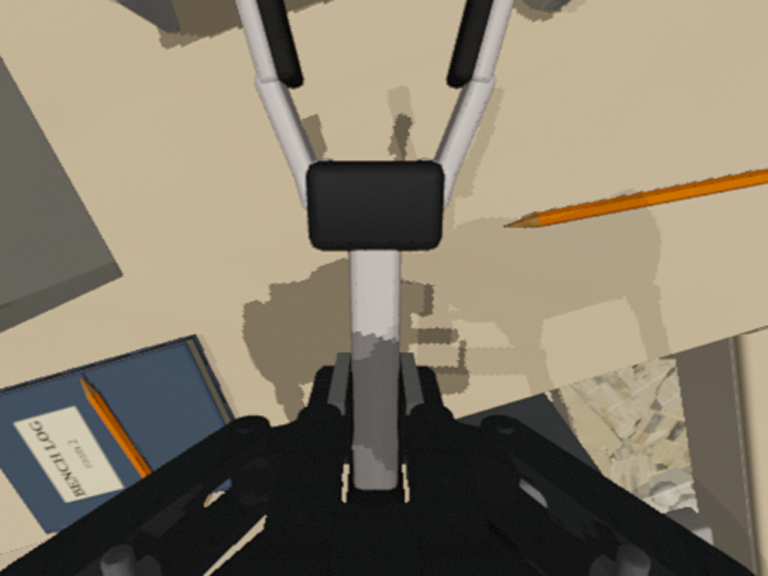

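Call:
{"op": "apply_moves", "data": {"deltas": [0,5,0,-35,0,0,20,0,-70,0,0,55,0,-95,0,0,90,0,-100,0,0,120,0,-100,0,0,130,0,-100,0,0,130,0,-100,0,0,130,0,-100,0]}}

```text
clock: 7.17
position: [0.62, 0.0079, 0.2802]
ee_rot: [0.0, 0.985, -0.172, -0.002]
contact_force: [-0.5, 0.7, -1.8]
width: 0.0149
gripper_force: 49.6
```

```bash
python3 - <<'E'
from h import *
np.set_printoptions(precision=4,suppress=True)
s=get_state(); print(s["position"],s["ee_rot"],s["clock"])
p=get_image("wrist"); save(p,"w3.png",s=1.5); np.savez("w3.npz",**{k:p[k] for k in("K","position","orientation","frame")})
for n,c in(("w",p),):
  for q,z in dict(rubber_block=0,riser=0,bay_left=0).items():
    for r in place_of(q,c)[:2]: print(n,q,round(r["score"],2),np.round(r["point"],1),world(c,r["point"],z)[:2])
E
```

```text
[0.62   0.0079 0.2802] [ 0.      0.9851 -0.172  -0.0016] 7.1667
w rubber_block 0.51 [320.3 119.7] [ 0.6426 -0.1056]
w riser 0.62 [246.5  50.6] [ 0.7608 -0.0373]
```

View pics/w3.png

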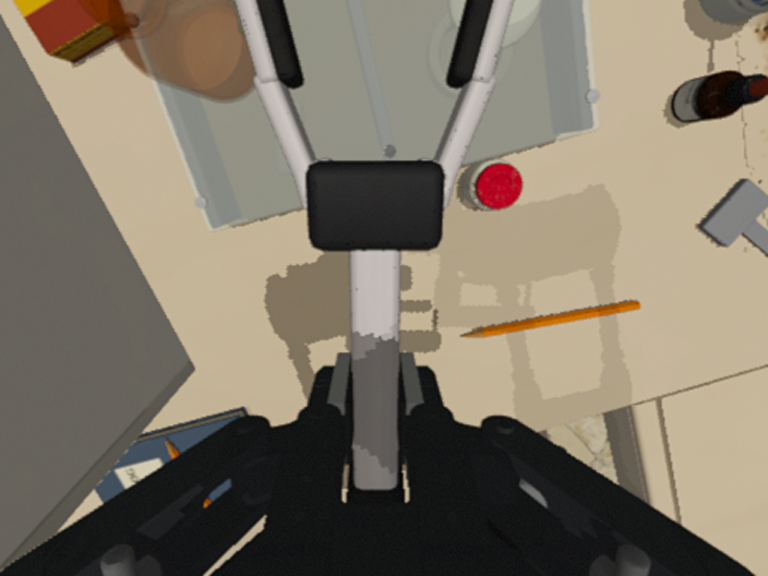

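The riser's front-left corner is at (212,228) and its front-right corner at (596,128). The left jaw hides the block, at roughly (270,110), so I'll shift sideways.

Call:
{"op": "apply_moves", "data": {"deltas": [0,10,-25,0,0,0,20,-55,0,0,0,20,-70,0,0,0,20,-70,0,0,0,20,-70,0,0]}}

```text
clock: 7.78
position: [0.6624, 0.0684, 0.2812]
ee_rot: [0.0, 0.985, -0.17, -0.0]
contact_force: [0.3, -1.0, -2.3]
width: 0.0152
gripper_force: 49.7
```

```bash
python3 - <<'E'
from h import *
np.set_printoptions(precision=4,suppress=True)
z=np.load("w3.npz"); a=world(z,(212/1.5,228/1.5),.068);b=world(z,(596/1.5,128/1.5),.068)
print(a,b,np.linalg.norm(a-b)); d=(a-b)[:2]/np.linalg.norm(a-b); print("riser yaw",np.degrees(np.arctan2(-d[0],d[1])))
s=get_state(); print(s["position"],s["ee_rot"],s["clock"])
p=get_image("wrist"); save(p,"w4.png",(60,0,460,200),2); np.savez("w4.npz",**{k:p[k] for k in("K","position","orientation","frame")})
for q,zz in dict(rubber_block=0,riser=0,bay_left=0).items():
    for r in place_of(q,p)[:2]: print(q,round(r["score"],2),np.round(r["point"],1),world(p,r["point"],zz)[:2])
E
```

```text
[0.6886 0.1251 0.068 ] [ 0.658  -0.1835  0.068 ] 0.31010258290414333
riser yaw -5.663153257399799
[0.6624 0.0684 0.2812] [ 0.0004  0.9854 -0.1704 -0.0005] 7.7833
riser 0.82 [299.8  68.7] [ 0.7594 -0.037 ]
riser 0.69 [369.3 134.8] [ 0.6415 -0.1068]
```

View pics/w4.png

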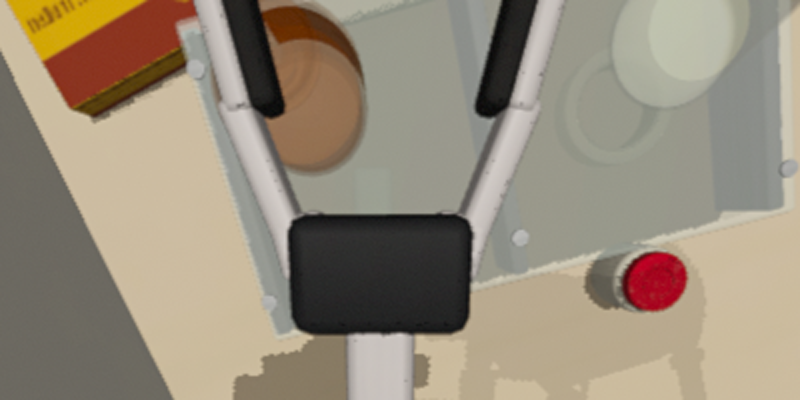

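The tape roll ring at (610,105) confirms the right bay holds the tape. The far end of the block shows at (372,185), just above the head. Backing off 55 mm will bring it between the jaws.

Call:
{"op": "apply_moves", "data": {"deltas": [0,-20,0,0,0,0,-45,0,0,0,0,-55,0,0,0,0,-55,0,0,0,0,-55,0,0,0]}}

```text
clock: 8.4
position: [0.6118, 0.0855, 0.2821]
ee_rot: [0.0, 0.985, -0.171, 0.001]
contact_force: [0.5, 0.1, -1.5]
width: 0.0151
gripper_force: 49.7
```

```bash
python3 - <<'E'
from h import *
np.set_printoptions(precision=4,suppress=True)
s=get_state(); print(s["position"],s["ee_rot"],s["clock"])
p=get_image("wrist"); np.savez("w5.npz",**{k:p[k] for k in("K","position","orientation","frame")})
f=p["frame"][0:130,170:370,::-1].astype(float); f=np.clip((f-90)*1.8,0,255).astype(np.uint8)
cv2.imwrite("pics/w5.png",cv2.resize(f,None,fx=4,fy=4,interpolation=cv2.INTER_CUBIC))
for q,zz in dict(rubber_block=0,riser=0,bay_left=0).items():
    for r in place_of(q,p)[:2]: print(q,round(r["score"],2),np.round(r["point"],1),world(p,r["point"],zz)[:2])
E
```

```text
[0.6118 0.0855 0.2821] [ 0.0001  0.9852 -0.1715  0.0013] 8.4
riser 0.59 [301.6  23.5] [ 0.7603 -0.0379]
riser 0.27 [250.5 239.9] [0.491 0.129]
```

View pics/w5.png

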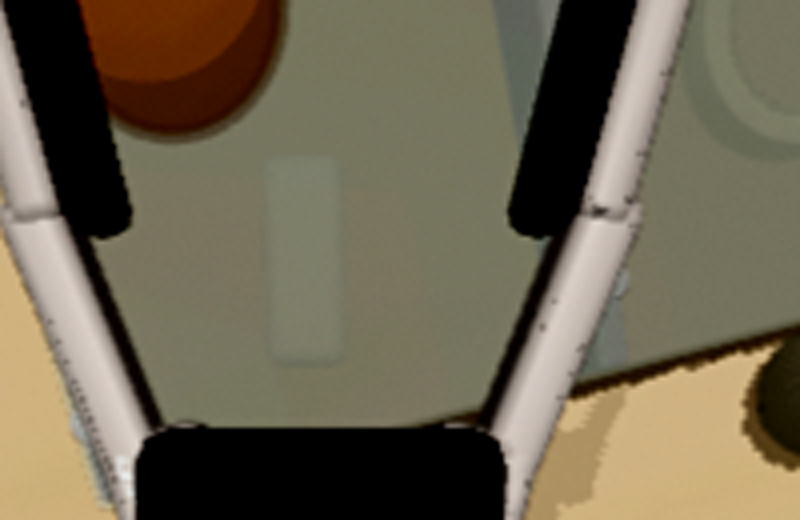

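The block is clear in the left bay, running from (301,157) to (307,363) in the crop and nearly parallel to the tool's x axis.

```bash
python3 - <<'E'
from h import *
np.set_printoptions(precision=4,suppress=True)
p=np.load("w5.npz"); s=get_state();T=rot(s["ee_rot"]);P=np.array(s["position"])
W=[world(p,(170+u/4,v/4),.021) for u,v in[(267,157),(337,157),(342,358),(273,362)]]
for w in W: print(w[:2],(T.T@(w-P)*1000)[:2])
c=np.mean(W,0); d=(W[0]+W[1]-W[2]-W[3])[:2]; yaw=np.arctan2(d[1],d[0]); print("block",c,np.degrees(yaw),np.linalg.norm(d)/2,np.linalg.norm(W[0]-W[1]))
tx=T[:,0];print("tool yaw",np.degrees(np.arctan2(tx[1],tx[0])))
# riser front edge from right portion in full frame
e=[world(p,(170+u/4,v/4),.068) for u,v in[(575,393),(795,328)]]; print("edge",e)
# jaws check: pads inner rear ends etc, expected reacher lateral offset
for u,v in[(130,228),(510,228)]:
    w=world(p,(170+u/4,v/4),P[2]-.021+.023); print("pad",(T.T@(w-P)*1000)[:2])
u=np.array([np.cos(yaw),np.sin(yaw)])
print("mid target (block -13mm)",c[:2]-.013*u,"origin",c[:2]-.126*u,"TCP",c[:2]-.132*u)
E
```

```text
[0.7673 0.0481] [158.0186 -17.1984]
[0.7599 0.0276] [158.0196   4.6162]
[0.7041 0.0456] [99.4326  6.5399]
[0.7106 0.0673] [ 98.2039 -16.0892]
block [0.7355 0.0471 0.021 ] -18.3130721989215 0.05922027674703101 0.021814596625699553
tool yaw -19.78043170605427
edge [array([ 0.67  , -0.0132,  0.068 ]), array([ 0.6656, -0.0771,  0.068 ])]
pad [ 96.9309 -20.1691]
pad [96.9329 18.6976]
mid target (block -13mm) [0.7232 0.0512] origin [0.6159 0.0867] TCP [0.6102 0.0886]
```

```bash
python3 - <<'E'
from h import *
np.set_printoptions(precision=4,suppress=True)
p=np.load("w5.npz"); s=get_state();T=rot(s["ee_rot"]);P=np.array(s["position"])
for dz in(.006,.009,.012):
  for u,v in[(250,107),(250,165.5),(250,225)]:
    w=world(p,(u,v),P[2]+dz); print(dz,v,(T.T@(w-P)*1000)[:2])
E
```

```text
0.006 107 [77.4464 -0.7327]
0.006 165.5 [52.7122 -0.7278]
0.006 225 [24.0103 -0.7222]
0.009 107 [77.4449 -0.7334]
0.009 165.5 [53.3249 -0.7287]
0.009 225 [25.3359 -0.7232]
0.012 107 [77.4434 -0.7342]
0.012 165.5 [53.9377 -0.7296]
0.012 225 [26.6614 -0.7242]
```

Call:
{"op": "apply_moves", "data": {"deltas": [0,-35,0,0,-0.5,0,-75,-1,0,-1.5,0,-110,-1.5,15,-1.5,0,-122,1.7,50,-1.5,0,-122,1.7,90,-1.5,0,-122,1.7,130,-1.5,0,-122,1.7,170,-1.5,0,-122,1.7,205,-1.5,0,-122,1.7,232,-1.5,0,-122,1.7,246,-1.5,0,-122,1.7,250,-1.5,0,-122,1.7,250,-1.5]}}

```text
clock: 9.6
position: [0.4962, 0.1254, 0.0301]
ee_rot: [0.0, 0.987, -0.159, -0.001]
contact_force: [0.5, 0.4, -1.7]
width: 0.0149
gripper_force: 49.6
```

```bash
python3 - <<'E'
from h import *
np.set_printoptions(precision=4,suppress=True)
s=get_state();T=rot(s["ee_rot"]);P=np.array(s["position"]); print(P,s["clock"],s["contact_force"],np.degrees(np.arctan2(T[1,0],T[0,0])))
b=np.array([.7355,.0471,P[2]]); print("block in tool",T.T@(b-P)*1000)
p=get_image("wrist"); save(p,"w6.png",(100,0,420,240),2.5)
for r in place_of("rubber_block",p): print(r,world(p,r["point"],0))
E
```

```text
[0.4962 0.1254 0.0301] 9.6 [ 0.5155  0.4348 -1.6899] -18.258171768655057
block in tool [251.7538  -0.6156  -0.4885]
```

View pics/w6.png

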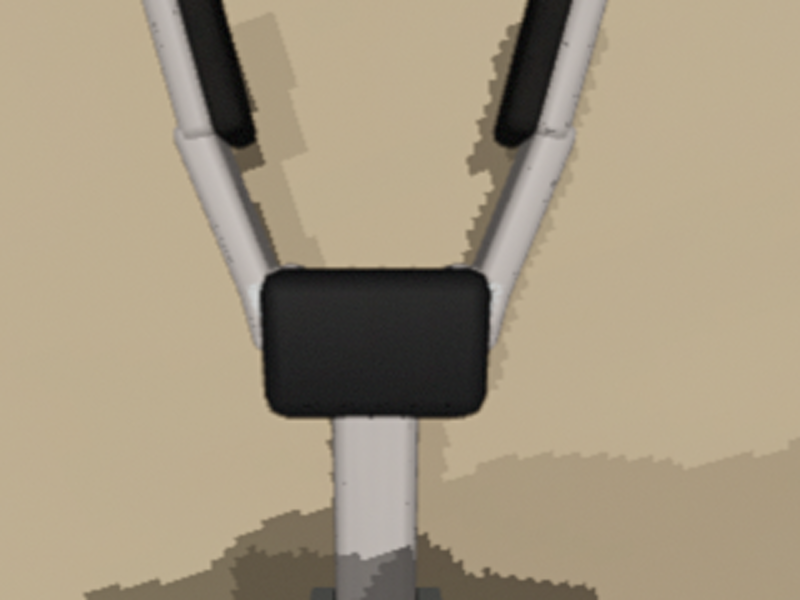

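The reacher hovers level just above the bench, on line with the block. Next I'll slide it in and lower it.

Call:
{"op": "apply_moves", "data": {"deltas": [0,15,0,0,0,0,35,0,0,0,0,55,0,0,0,0,75,0,0,0,0,95,0,0,0,0,110,0,0,0,0,121,0,0,0,0,121,0,0,0,0,121,0,3,0,0,121,0,5,0,0,121,0,6,0,0,121,0,6,0]}}

```text
clock: 10.7
position: [0.6096, 0.0881, 0.0249]
ee_rot: [0.0, 0.987, -0.158, -0.001]
contact_force: [0.6, -0.2, -1.5]
width: 0.0152
gripper_force: 49.7
```

```bash
python3 - <<'E'
from h import *
np.set_printoptions(precision=4,suppress=True)
s=get_state();T=rot(s["ee_rot"]);P=np.array(s["position"]); print(P,s["clock"],s["contact_force"])
b=np.array([.7355,.0471,P[2]]); print("block in tool",T.T@(b-P)*1000)
p=get_image("wrist")
f=p["frame"][0:120,170:330,::-1].astype(float); f=np.clip((f-70)*1.6,0,255).astype(np.uint8)
cv2.imwrite("pics/w7.png",cv2.resize(f,None,fx=4.5,fy=4.5,interpolation=cv2.INTER_CUBIC))
E
```

```text
[0.6096 0.0881 0.0249] 10.7 [ 0.6232 -0.1784 -1.4581]
block in tool [132.4384  -0.4025  -0.2352]
```

View pics/w7.png

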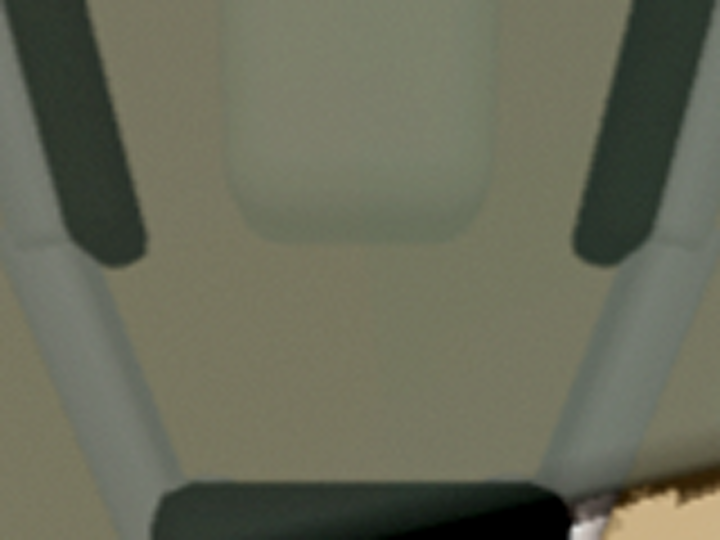

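The block sits centred between the pads, its rear end about level with the rear of the pads. I'll lower the last few millimetres and release.

Call:
{"op": "apply_moves", "data": {"deltas": [0,0,0,1,0,0,0,0,2,0,0,0,0,2.5,0,0,0,0,2.5,0]}}

```text
clock: 11.08
position: [0.6109, 0.0879, 0.023]
ee_rot: [-0.0, 0.987, -0.159, -0.0]
contact_force: [-1.6, -0.4, -0.1]
width: 0.0148
gripper_force: 49.9
```

Call:
{"op": "apply_moves", "data": {"deltas": [50,0,0,0,0,50,0,0,0,0,50,0,0,0,0,50,0,0,-15,0,60,0,0,-50,0,85,0,0,-85,-5,85,-12,10,-100,-12,85,-25,20,-100,-19,85,-37,30,-100,-26,85,-50,40,-100,-33,85,-60,50,-100,-40,85,-62,51,-100,-47]}}

```text
clock: 12.08
position: [0.5335, 0.0579, 0.1229]
ee_rot: [0.0, 0.968, 0.251, -0.001]
contact_force: [-0.1, 0.4, -0.2]
width: 0.0852
gripper_force: 0.0
```

Call:
{"op": "apply_moves", "data": {"deltas": [85,0,0,0,-7,85,0,0,0,-14,85,0,0,0,-21,85,0,0,0,-28,85,0,0,0,-35,85,0,0,0,-42,85,0,0,0,-43,85,0,0,0,-43]}}

```text
clock: 12.75
position: [0.5363, 0.0587, 0.1229]
ee_rot: [0.0, 0.811, 0.585, 0.0]
contact_force: [0.1, 0.2, -0.1]
width: 0.085
gripper_force: 0.0
```

```bash
python3 - <<'E'
from h import *
np.set_printoptions(precision=4,suppress=True)
s=get_state();T=rot(s["ee_rot"]);P=np.array(s["position"]); print(P,s["clock"],np.degrees(np.arctan2(T[1,0],T[0,0])))
p=get_image("wrist"); save(p,"w8.png",s=1.5); np.savez("w8.npz",**{k:p[k] for k in("K","position","orientation","frame")})
for q,z in dict(handle_grip=.015,trigger_face=.016,shaft_grip=.016,reacher=0,rubber_block=0,jaw_mid=0).items():
    for r in place_of(q,p)[:2]:
        w=world(p,r["point"],z); print(q,round(r["score"],2),np.round(r["point"],1),w[:2],(T.T@(w-P)*1000)[:2])
E
```

```text
[0.5363 0.0587 0.1229] 12.75 71.63499494146355
handle_grip 0.59 [249.8 200. ] [0.5361 0.0586] [-0.1673 -0.1248]
shaft_grip 0.94 [335.4 138.5] [0.6207 0.0876] [54.0273 70.9439]
reacher 0.86 [326.5 138. ] [0.6174 0.0874] [52.7338 67.892 ]
rubber_block 0.18 [335.7 140.9] [0.6245 0.0823] [50.1898 76.2879]
jaw_mid 0.29 [500.5 213.7] [ 0.76  -0.036] [-19.3936 242.1234]
```

View pics/w8.png

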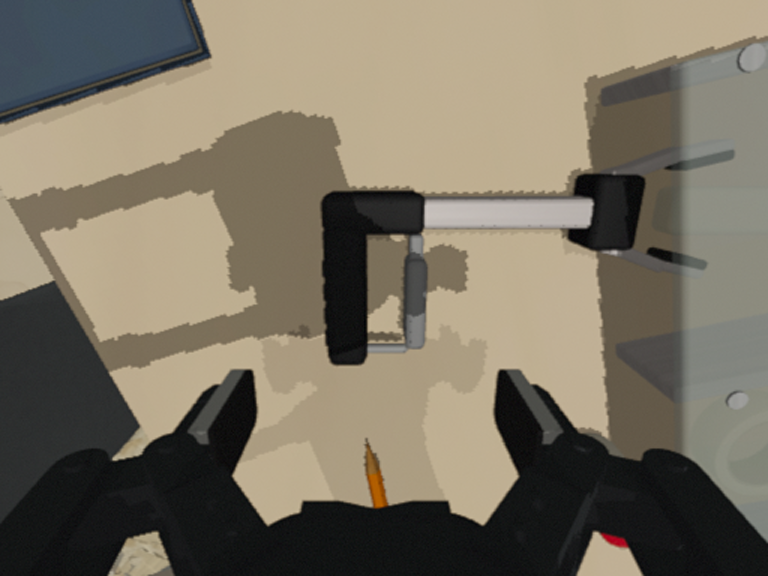

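The net's handle point agrees with the TCP to 0.2 mm. I'll descend and squeeze, shifting back with the trigger's travel so the reacher stays put.

Call:
{"op": "apply_moves", "data": {"deltas": [85,0,0,30,0,85,0,0,60,0,85,0,0,85,0,85,0,0,98,0,85,0,0,102,0,85,0,0,102,0,62,0,0,102,0,62,0,0,102,0,62,0,0,102,0], "squeeze": 30}}

```text
clock: 13.85
position: [0.5372, 0.0587, 0.022]
ee_rot: [0.001, 0.81, 0.586, 0.001]
contact_force: [0.4, 1.1, 0.1]
width: 0.0621
gripper_force: 0.0
```

Call:
{"op": "apply_moves", "data": {"deltas": [58,0,0,0,0,57,0,-0.5,0,0,55,0,-1.5,0,0,53,0,-2.5,0,0,51,0,-3.5,0,0,49,0,-4.5,0,0,47,0,-5.5,0,0,44,0,-6,0,0,40,0,-6,0,0,30,0,-6,0,0,30,0,-6,0,0,30,0,-6,0,0]}}

```text
clock: 14.85
position: [0.531, 0.0606, 0.0215]
ee_rot: [0.001, 0.81, 0.586, 0.001]
contact_force: [0.4, -0.2, 7.7]
width: 0.0446
gripper_force: 30.1
```

```bash
python3 - <<'E'
from h import *
np.set_printoptions(precision=4,suppress=True)
s=get_state();T=rot(s["ee_rot"]);P=np.array(s["position"]); print(P,s["clock"],s["width"],s["gripper_force"],s["contact_force"])
p=get_image("wrist"); save(p,"w9.png",s=1.5)
E
```

```text
[0.531  0.0606 0.0215] 14.85 0.04455091388983353 30.126813054084778 [ 0.4004 -0.2068  7.7394]
```

View pics/w9.png

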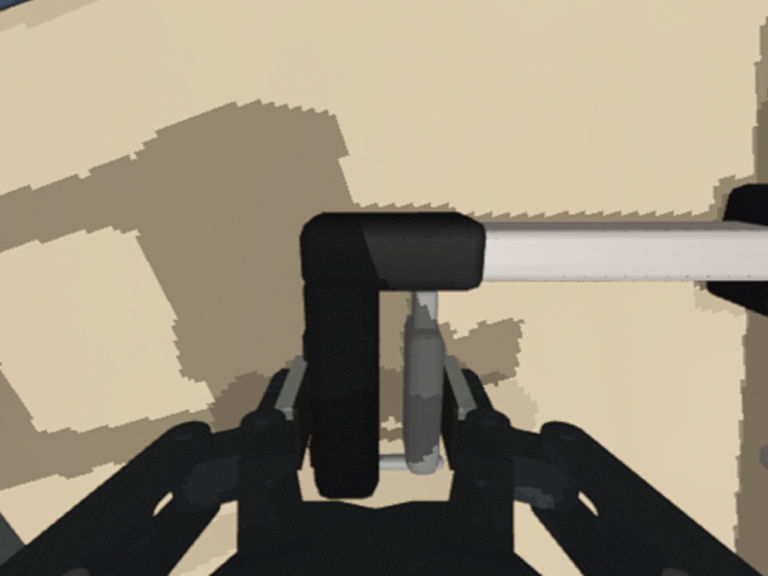

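The handle and trigger are held at 44.6 mm with 30 N, which matches jaws closed on the block. The bench edge is near, so I'll draw straight out 112 mm and then swing the reacher away from both the riser and the edge.

Call:
{"op": "apply_moves", "data": {"deltas": [30,0,-4,-1,0,30,0,-12,-1,0,30,0,-22,-1,0,30,0,-33,-1,0,30,0,-44,-1,0,30,0,-56,-1,0,30,0,-68,-1,0,30,0,-80,-1,0,30,0,-92,-1,0,30,0,-103,-1,0,30,0,-110,-1,0,30,0,-112,-1,0]}}

```text
clock: 15.9
position: [0.4224, 0.0961, 0.0218]
ee_rot: [-0.0, 0.81, 0.586, -0.0]
contact_force: [1.1, -0.2, -0.3]
width: 0.0445
gripper_force: 31.5
```

```bash
python3 - <<'E'
from h import *
np.set_printoptions(precision=4,suppress=True)
s=get_state();T=rot(s["ee_rot"]);P=np.array(s["position"]); print(P,s["clock"],s["width"],s["gripper_force"],s["contact_force"])
p=get_image("top"); save(p,"t1.png",(130,80,330,290),2.8)
for r in place_of("rubber_block",p)[:2]: print(r,world(p,r["point"],0))
E
```

```text
[0.4224 0.0961 0.0218] 15.9 0.04447204165806002 31.509016156196594 [ 1.071  -0.2098 -0.3121]
{'point': [208.7, 178.7], 'score': 0.66} [0.6303 0.0804 0.    ]
```

View pics/t1.png

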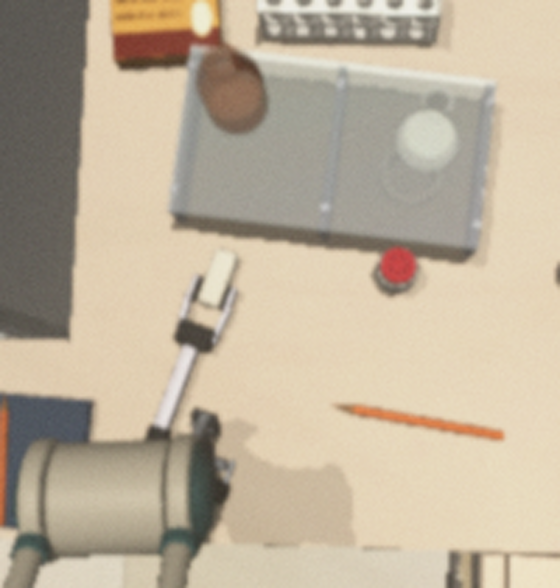

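(Twelve pictures viewed, which is over the limit of 10. From here I'll work from numbers only.) The block is out in the closed jaws at crop (220,278), the riser and jar have not moved, and the pencil is clear. I'll draw a little farther, release the trigger and rise.

Call:
{"op": "apply_moves", "data": {"deltas": [30,0,-4,0,0,30,0,-9,0,0,30,0,-12,0,0,30,0,-12,0,0,46,0,-11,0,0,49,0,-10,0,0,52,0,-8.5,0,0,55,0,-7,0,0,58,0,-6,0,0,64,0,-6,0,0,76,0,-6,0,0,85,0,-6,0,0]}}

```text
clock: 17.0
position: [0.4186, 0.0975, 0.0218]
ee_rot: [0.0, 0.81, 0.586, 0.0]
contact_force: [0.7, -0.2, -0.5]
width: 0.0841
gripper_force: 0.0
```

Call:
{"op": "apply_moves", "data": {"deltas": [85,0,0,0,0,85,0,0,-20,0,85,0,0,-60,0,85,0,0,-100,0,85,0,0,-140,0,85,0,0,-180,5,85,5,40,-210,12,85,10,75,-220,19,85,10,110,-220,26,85,10,130,-220,33,85,10,140,-220,40,85,10,140,-220,47]}}

```text
clock: 18.0
position: [0.5571, 0.0622, 0.2413]
ee_rot: [0.0, 0.978, 0.211, 0.001]
contact_force: [-0.6, 0.2, -0.1]
width: 0.0848
gripper_force: 0.0
```

Call:
{"op": "apply_moves", "data": {"deltas": [85,0,0,0,7,85,0,0,0,14,85,0,0,0,21,85,0,0,0,28,85,0,0,0,35,85,0,0,0,42,85,0,0,0,43,85,0,0,0,43]}}

```text
clock: 18.67
position: [0.5543, 0.0632, 0.2417]
ee_rot: [0.0, 0.988, -0.157, -0.0]
contact_force: [-0.3, 0.1, -0.1]
width: 0.0848
gripper_force: 0.0
```

```bash
python3 - <<'E'
from h import *
np.set_printoptions(precision=4,suppress=True)
s=get_state();T=rot(s["ee_rot"]);P=np.array(s["position"]); print(P,s["clock"],np.degrees(np.arctan2(T[1,0],T[0,0])))
p=get_image("wrist"); np.savez("w10.npz",**{k:p[k] for k in("K","position","orientation","frame")})
for q,z in dict(rubber_block=0,jaw_mid=0,reacher=0,handle_grip=.015,trigger_face=.016,jaw_left=.012,jaw_right=.012).items():
    for r in place_of(q,p)[:2]:
        w=world(p,r["point"],z); print(q,round(r["score"],2),np.round(r["point"],1),w[:2],(T.T@(w-P)*1000)[:2])
r=find_in("rubber_block",p); print(r[:2])
# block segmentation: bright, around predicted point
b=place_of("rubber_block",p)
if b:
    u,v=map(int,b[0]["point"]); print(p["frame"][v,u])
    print(p["frame"][v-40:v+41:8,u-40:u+41:8].sum(2)//3)
E
```

```text
[0.5543 0.0632 0.2417] 18.6667 -18.122616632038085
rubber_block 0.59 [218.6 128.1] [0.6164 0.0865] [ 51.8371 -41.4645]
rubber_block 0.3 [256.4 246.6] [0.4377 0.0922] [-119.7465    8.6947]
jaw_mid 0.56 [258.2 264.5] [0.4079 0.0989] [-150.1412   11.6384]
reacher 0.72 [223.4 219.8] [0.4935 0.1242] [-76.6551 -39.0669]
reacher 0.48 [228.9 172.2] [0.5571 0.0933] [ -6.626  -29.4995]
handle_grip 0.86 [257.9 266.3] [0.4142 0.0978] [-143.8152   10.711 ]
trigger_face 0.82 [259.9 248. ] [0.4424 0.0859] [-113.3478   13.2721]
jaw_left 0.66 [207.6 174.3] [0.5656 0.1192] [ -6.6714 -56.7374]
jaw_right 0.75 [208.2 176.7] [0.5623 0.1196] [ -9.9273 -56.0975]
jaw_right 0.52 [228.9 173.6] [0.5577 0.0922] [ -5.7384 -28.6125]
[{'point': [217.3, 127.0], 'score': 0.61}]
[191 184 161]
[[162 161 161 162 162 162 161 161 162 162 162]
 [160 161 161 161 162 161 161 162 162 163 162]
 [162 161 160 161 168 169 112 162 162 162 162]
 [162 162 161 160 179 179 136 161 161 160 161]
 [161 161 161 161 178 179 140 161 160 162 161]
 [161 160 160 160 176 178 145 161 161 162 162]
 [161 161  27 143 175 177 150 162  37 143 162]
 [161 161  72 143 173 177 154 161 146 147 162]
 [161 161 174 121 143 149 129 161 168 157 161]
 [161 161 132  85 161 160 161 162 148 161 144]
 [161 161 161 151  59  82  47 115 140 160 142]]
```

```bash
python3 - <<'E'
from h import *
np.set_printoptions(precision=4,suppress=True)
s=get_state();T=rot(s["ee_rot"]);P=np.array(s["position"])
p=np.load("w10.npz"); f=p["frame"].astype(int)
g=cv2.GaussianBlur(p["frame"],(3,3),0).mean(2); print(f[128,218],f[95,250])
m=((f[:,:,0]-f[:,:,2]<40)&(g>165)).astype(np.uint8)
m=cv2.morphologyEx(m,cv2.MORPH_OPEN,np.ones((5,5)))
n,l,st,c=cv2.connectedComponentsWithStats(m); k=l[127,217]; print(st[k],c[k])
mm=(l==k).astype(np.uint8); ct=max(cv2.findContours(mm,0,1)[0],key=len)[:,0]
W=np.array([world(p,q,.021)[:2] for q in ct]); r=cv2.minAreaRect((W*1000).astype(np.float32)); bx=cv2.boxPoints(r)/1000; print(r)
for q in bx: print(q,(T.T@(np.r_[q,P[2]]-P)*1000)[:2])
for n in("log_book","pencil"):
    for r in place_of(n,p)[:2]: print(n,r)
E
```

```text
[191 184 161] [182 166 139]
[208 104  17  47 746] [216.4812 126.5134]
((618.697509765625, 86.51925659179688), (19.28830909729004, 55.039573669433594), 70.21136474609375)
[0.5895 0.0868] [ 25.9212 -33.3209]
[0.6413 0.0681] [ 80.9404 -31.8213]
[0.6479 0.0863] [ 81.4659 -51.1024]
[0.5961 0.1049] [ 26.4467 -52.6021]Traceback (most recent call last):
  File "<stdin>", line 13, in <module>
    raise KeyError(f"{key} is not a file in the archive") from None
KeyError: 'shot is not a file in the archive'
```

Call:
{"op": "apply_moves", "data": {"deltas": [60,25,-16,20,0.5,60,50,-32,50,1,60,64,-41,85,1.5,60,66,-42,125,1.5,60,66,-42,165,1.5,60,66,-42,195,1.5,60,66,-42,215,1.5,60,66,-42,222,1.5,60,66,-42,222,1.5,0,66,-42,222,1.5,0,66,-42,222,1.5,0,66,-42,222,1.5], "squeeze": 25}}

```text
clock: 20.17
position: [0.6319, 0.0824, 0.0221]
ee_rot: [-0.0, 0.985, -0.171, 0.002]
contact_force: [-1.1, -0.8, 4.2]
width: 0.0254
gripper_force: 23.7
```

Call:
{"op": "apply_moves", "data": {"deltas": [0,0,0,0,0,0,0,0,0,0,0,0,0,-20,0,0,0,0,-55,0,0,0,0,-95,0,0,0,0,-130,0,0,0,0,-150,0,0,0,0,-150,0]}}

```text
clock: 20.83
position: [0.6336, 0.0826, 0.1766]
ee_rot: [-0.001, 0.985, -0.171, 0.006]
contact_force: [0.5, -0.9, -0.0]
width: 0.0257
gripper_force: 24.7
```

```bash
python3 - <<'E'
from h import *
np.set_printoptions(precision=4,suppress=True)
s=get_state();T=rot(s["ee_rot"]);P=np.array(s["position"]); print(P,s["clock"],s["width"],s["gripper_force"],np.degrees(np.arctan2(T[1,0],T[0,0])))
for c in("wrist","top","side"):
  p=get_image(c)
  for q,z in dict(rubber_block=P[2]-.02,log_book=0,pencil=.019,reacher=0,handle_grip=.015).items():
    for r in place_of(q,p)[:2]: print(c,q,round(r["score"],2),np.round(r["point"],1),world(p,r["point"],z)[:2])
  if c=="top":
    f=p["frame"].astype(int); m=((f[:,:,0]-f[:,:,2]>90)&(f[:,:,0]>130)).astype(np.uint8); m[:,:60]=0
    n,l,st,cc=cv2.connectedComponentsWithStats(m)
    for i in range(1,n):
      if st[i,4]>15: 
        q=np.argwhere(l==i)[:,::-1]; r=cv2.minAreaRect(np.array([world(p,x,.023)[:2]*1000 for x in q],np.float32)); print(st[i],r)
    d=((f[:,:,2]-f[:,:,0]>10)&(f.sum(2)<300)).astype(np.uint8); d[:200]=0;d[:,:70]=0
    n,l,st,cc=cv2.connectedComponentsWithStats(d)
    for i in range(1,n):
      if st[i,4]>300:
        q=np.argwhere(l==i)[:,::-1]; r=cv2.minAreaRect(np.array([world(p,x,.019)[:2]*1000 for x in q],np.float32)); print("book",st[i],r)
E
```

```text
[0.6336 0.0826 0.1766] 20.8333 0.025738430997673138 24.680083394050598 -19.741785729045418
wrist rubber_block 0.74 [254.6 267.8] [0.6196 0.0857]
wrist log_book 0.67 [144.1 360.8] [0.4386 0.3133]
wrist pencil 0.98 [464.3 235.6] [ 0.4982 -0.123 ]
wrist pencil 0.46 [150.1 375.3] [0.4299 0.3008]
wrist handle_grip 0.68 [251.9 264. ] [0.542  0.1148]
top rubber_block 0.56 [197.5 172.9] [0.6227 0.0887]
top log_book 0.86 [126. 243.] [0.4315 0.3171]
top pencil 0.69 [278.1 229. ] [ 0.485  -0.1309]
top reacher 0.71 [191.3 222.9] [0.4961 0.1267]
top handle_grip 0.91 [200.2 253.6] [0.4076 0.094 ]
top handle_grip 0.46 [128.6 242.4] [0.4341 0.3043]
[169  63  39  30 987] ((936.2789916992188, 152.84866333007812), (90.12178039550781, 115.7347412109375), 5.6245245933532715)
[266 169  12  12 114] ((644.8082885742188, -107.77550506591797), (32.902381896972656, 32.55132293701172), 1.4230889081954956)
[255 225  55  12 174] ((481.2672424316406, -142.33053588867188), (159.56564331054688, 9.217174530029297), 81.43792724609375)
side rubber_block 0.48 [224.  182.7] [0.6034 0.0949]
side log_book 0.75 [231.8 278.6] [0.4385 0.3082]
side pencil 0.66 [235.8 270. ] [0.4361 0.29  ]
side pencil 0.63 [246.9 237.3] [0.4848 0.1507]
side reacher 0.77 [249.3 235.2] [0.4961 0.118 ]
side reacher 0.29 [238.6 223. ] [0.562  0.0802]
side handle_grip 0.73 [310.6 176.6] [ 0.4652 -0.312 ]
```

Call:
{"op": "apply_moves", "data": {"deltas": [0,-36,9,-10,0,0,-74,18,-30,0,0,-112,27,-50,0,0,-148,30,-65,-2,0,-176,8,-73,-5,0,-204,-20,-73,-8,0,-232,-48,-73,-11,0,-260,-77,-73,-13,0,-287,-105,-73,-15,0,-313,-132,-73,-15,0,-330,-148,-73,-15,0,-335,-153,-73,-15]}}

```text
clock: 22.73
position: [0.3648, 0.3427, 0.243]
ee_rot: [-0.001, 0.999, -0.039, -0.0]
contact_force: [0.3, 0.6, -0.6]
width: 0.0255
gripper_force: 24.6
```

Call:
{"op": "apply_moves", "data": {"deltas": [0,0,0,0,0,0,0,0,0,0]}}

```text
clock: 22.9
position: [0.3669, 0.3392, 0.2427]
ee_rot: [0.001, 0.999, -0.041, 0.0]
contact_force: [0.6, -0.4, -0.5]
width: 0.0257
gripper_force: 24.6
```

```bash
python3 - <<'E'
from h import *
np.set_printoptions(precision=4,suppress=True)
s=get_state();T=rot(s["ee_rot"]);P=np.array(s["position"]); print(P,s["clock"],s["width"],np.degrees(np.arctan2(T[1,0],T[0,0])))
def tc(w): return (T.T@(np.r_[w[:2],P[2]]-P)*1000)[:2]
p=get_image("wrist"); np.savez("w11.npz",**{k:p[k] for k in("K","position","orientation","frame")})
for q,z in dict(rubber_block=P[2]-.02,log_book=0,pencil=.019).items():
    for r in place_of(q,p)[:3]: w=world(p,r["point"],z);print(q,round(r["score"],2),np.round(r["point"],1),w[:2],tc(w))
f=p["frame"].astype(int)
def rects(m,z,a):
    n,l,st,cc=cv2.connectedComponentsWithStats(m.astype(np.uint8))
    for i in range(1,n):
      if st[i,4]>a:
        q=np.argwhere(l==i)[:,::-1]; r=cv2.minAreaRect(np.array([world(p,x,z)[:2]*1000 for x in q],np.float32)); print(st[i],r[0],r[1],r[2],tc(np.array(r[0])/1000))
print("pencil");rects((f[:,:,0]-f[:,:,2]>90)&(f[:,:,0]>110),.023,60)
print("book");rects((f[:,:,2]-f[:,:,0]>12),.019,600)
E
```

```text
[0.3669 0.3392 0.2427] 22.9 0.025687692395034226 -4.692837654369633
rubber_block 0.88 [251.4 268.3] [0.3523 0.3404] [-14.6552  -0.017 ]
rubber_block 0.74 [433.6  37.5] [0.4689 0.2453] [109.3636  85.2221]
log_book 0.69 [262.8 114.2] [0.4348 0.3176] [69.4493 15.9109]
pencil
[275  58  14 114 652] (429.20184326171875, 296.3793029785156) (131.85086059570312, 7.443500518798828) 1.6436904668807983 [65.6333 37.5402]
book
[ 278   53   75  118 7286] (428.99932861328125, 258.1250915527344) (84.67913055419922, 136.1366424560547) 86.8785171508789 [68.5612 75.6827]
[ 180   55  102  119 7211] (434.01580810546875, 354.50360107421875) (117.02171325683594, 136.71336364746094) 86.86048126220703 [ 65.6758 -20.7831]
```

The pencil measures about 132 × 7 mm, so it is the 136 mm one, at tool y +37. The left part of the cover is free and 117 mm wide, so I'll place the block there.

Call:
{"op": "apply_moves", "data": {"deltas": [0,30,-8,30,0,0,60,-15,65,0,0,78,-20,100,0,0,81,-20,135,0,0,81,-20,165,0,0,81,-20,185,0,0,81,-20,194,0,0,81,-20,198,0,0,81,-20,198,0,0,81,-20,198,0]}}

```text
clock: 23.93
position: [0.4502, 0.3531, 0.0461]
ee_rot: [-0.001, 0.999, -0.042, 0.001]
contact_force: [-0.8, -0.2, -0.3]
width: 0.0256
gripper_force: 24.7
```

Call:
{"op": "apply_moves", "data": {"deltas": [0,0,0,1,0,0,0,0,2,0,0,0,0,2,0]}}

```text
clock: 24.18
position: [0.4495, 0.3532, 0.0437]
ee_rot: [-0.0, 0.999, -0.041, 0.001]
contact_force: [-0.8, -0.2, -1.1]
width: 0.0255
gripper_force: 24.7
```

Call:
{"op": "apply_moves", "data": {"deltas": [0,0,0,1,0,0,0,0,2,0,0,0,0,2.5,0,0,0,0,2.5,0]}}

```text
clock: 24.52
position: [0.4491, 0.3529, 0.0407]
ee_rot: [-0.0, 0.999, -0.041, 0.0]
contact_force: [-1.1, -0.4, 4.0]
width: 0.0253
gripper_force: 25.1
```

Contact at 4 N. I'll release, rise and check.

Call:
{"op": "apply_moves", "data": {"deltas": [44,0,0,0,0,44,0,0,0,0,44,0,0,0,0,44,0,0,-10,0,44,0,0,-40,0,44,0,0,-80,0,44,-20,0,-120,0,44,-45,0,-160,0,44,-70,0,-195,0,44,-80,0,-205,0,44,-80,0,-205,0,44,-80,0,-205,0]}}

```text
clock: 25.52
position: [0.3693, 0.3598, 0.247]
ee_rot: [-0.001, 0.999, -0.041, 0.002]
contact_force: [0.1, -0.1, -0.0]
width: 0.044
gripper_force: 0.0
```

```bash
python3 - <<'E'
from h import *
np.set_printoptions(precision=4,suppress=True)
s=get_state();P=np.array(s["position"]); print(P,s["clock"],s["width"])
def rects(p,m,z,a):
    n,l,st,cc=cv2.connectedComponentsWithStats(m.astype(np.uint8))
    for i in range(1,n):
      if st[i,4]>a:
        q=np.argwhere(l==i)[:,::-1]; r=cv2.minAreaRect(np.array([world(p,x,z)[:2]*1000 for x in q],np.float32)); print(st[i],np.round(r[0]),np.round(r[1]),round(r[2]))
for c in("wrist","top"):
  p=get_image(c); f=p["frame"].astype(int)
  for q,z in dict(rubber_block=.019,log_book=0,pencil=.019,reacher=0,handle_grip=.015,jar_white_2=0,flask_250=.068,reagent_amber_1=.068,dropper_1=0,riser=0).items():
    for r in place_of(q,p)[:2]:
      if r["score"]>.4: print(c,q,round(r["score"],2),np.round(r["point"],1),world(p,r["point"],z)[:2])
  if c=="wrist":
    print("pencil");rects(p,(f[:,:,0]-f[:,:,2]>90)&(f[:,:,0]>110),.023,60)
    print("pale");mm=(f.min(2)>110);mm[230:]=0;rects(p,mm,.04,200)
    print("book");rects(p,(f[:,:,2]-f[:,:,0]>12),.019,600)
E
```

```text
[0.3693 0.3598 0.247 ] 25.5167 0.04403649968541036
wrist rubber_block 0.93 [249.6 117. ] [0.4364 0.3561]
wrist log_book 0.89 [279.9 119.4] [0.4296 0.3171]
wrist pencil 0.63 [297.3 117.9] [0.4305 0.2975]
wrist reacher 0.7 [438.3  50.4] [0.4946 0.1217]
pencil
[294  60  11 112 628] [429. 296.] [131.   7.] 2
pale
[   0    0  278   27 3844] [562. 465.] [294.  24.] 90
[    0     0   512   230 81208] [424. 350.] [673. 258.] 85
[ 230   80   49   74 3351] [436. 350.] [54. 81.] 87
[433  98  44  23 582] [428. 121.] [48. 17.] 72
book
[ 297   55   73  117 7062] [429. 258.] [ 84. 136.] 87
[ 200   57   98  117 7004] [434. 355.] [117. 137.] 87
top rubber_block 0.74 [114.8 238.9] [0.4433 0.3437]
top rubber_block 0.55 [354.4 155.7] [ 0.709 -0.354]
top log_book 0.84 [126.2 244.5] [0.4271 0.3162]
top pencil 0.67 [129.9 244.6] [0.4281 0.2987]
top pencil 0.67 [277.3 227.5] [ 0.4893 -0.1285]
top reacher 0.78 [189.3 220. ] [0.5045 0.1331]
top handle_grip 0.76 [201.6 250.6] [0.4163 0.0903]
top handle_grip 0.46 [350.2 154.9] [ 0.712  -0.3425]
top jar_white_2 0.56 [206.3 184.4] [0.6128 0.0869]
top jar_white_2 0.52 [274.4 176.8] [ 0.6416 -0.1176]
top flask_250 0.93 [282.3 134.7] [ 0.7538 -0.1342]
top reagent_amber_1 0.68 [215.2 120.3] [0.7907 0.0595]
top dropper_1 0.59 [335.2 176.6] [ 0.6473 -0.3012]
top riser 0.67 [248.8 139.9] [ 0.7531 -0.0369]
```

```bash
python3 -c "from rig import sign_off; print(sign_off())"
```

```text
the job is handed in; nothing more can be done
None
```

The job is handed in: the rubber block lies on the log book's cover about 60 mm from the pencil, which did not move, and the reacher is flat on the bench with its jaws clear of the riser; I viewed 12 pictures instead of the 10 allowed, so the final check used network detections only.

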